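# Zero the kitchen scale and point out the two ingredients

## Robot

A 6-joint arm with a two-finger parallel gripper is mounted at the origin on the work surface. World frame = base frame: x ahead of the robot, y to its left, z up, the work surface at z = 0. Lengths are in mm, angles in rad, forces in N, time in s.
With the tool pointing down it reaches from about 400 to 825 mm from the base axis. Payload 7 kg.
Tool frame: the origin (TCP) lies between the finger pads, 19 mm behind the fingertips; this is the grasp point; z points along the fingers, y is the line along which they close (so a half turn about z gives the same grasp; the last joint's range is limited). The gripper opens to 88 mm and grips with 3 to 60 N. Pads are 19 mm wide; open, the fingers measure 130 mm over their backs; the gripper's body (78 mm by 193 mm) begins 47 mm behind the grasp point.
Start: joints at [-0.902, 0.359, 0.012, 0, -1.224, -0.288], TCP at [250.845, -626.636, 245.361] pointing down, gripper open.
Joint ranges: [-3.07, 3.07], [-1.43, 2.12], [-1.02, 1.25], [-3.03, 1.67], [-3.05, -0], [-3.03, 3.03]. Speed limits (rad/s): [2.39, 2.39, 3.01, 3.14, 3.14, 3.14].

## Interface

Orientations are given as a unit quaternion [x, y, z, w].
In Python, from plant import bot gives the robot as it stands. Calls block until the motion is done:
- bot.move_ptp(position, orientation): joint-space move of the TCP to a pose.
- bot.line_to(position, velocity=150, ori=None): straight line of the TCP; ori=None keeps the orientation; velocity is the mean speed in mm/s.
- bot.move_joints(angles): joint-space move.
- bot.move_gripper(opening, force=None): finger opening in mm; force is the grip in N (None keeps the last); returns when the fingers have stopped.
- bot.pause(seconds).
- bot.solve_ik(position, orientation): joint angles nearest the present ones, or None.
- bot.read_state(): the state.
- bot.camera(name): name is "side" or "top" or "wrist"; returns the picture (480x640x3 uint8, red, green, blue); there is no depth.
- bot.get_calibration(name): a dict with "fx", "fy", "cx", "cy" (pixels), "view" (4x4, takes a point from world to camera coordinates); the wrist camera has in their place "T_tool_cam" (4x4, takes a point from camera to tool coordinates, whose origin is the TCP and whose axes are the flange's). Camera axes: x right, y up, looking along -z (the intrinsics and any distortion apply to the point x, -y, -z); pixel columns grow to the right and rows downward; lengths in mm; the calibration is good to about 2 mm. A picture is of the moment at which its call begins: read the wrist's pose just before it. get_calibration takes no time and is no camera call.
A pose or a line that the arm cannot do raises bot.Unreachable and nothing moves.
- bot.close_job(): hands the job in; it is judged then, once.
The state is a dict: "t": time; "joint_pos": joint angles; "qvel": joint speeds; "tau": joint torques, N m; "tcp_pos": TCP position; "eef_rot": TCP orientation; "contact_force": force on the tool from outside, world axes, zero at the start; "moment": the same for the moment, N m; "width": finger opening in mm; "finger_force": force on a finger pad.
Only numpy, scipy, OpenCV 4.12 (cv2) and the standard library are available. Lean on these libraries where they do the work, as an engineer would, in place of code of your own. Each camera call takes 0.05 s, during which the arm holds its last target. There are 200 camera calls.

## Task

Get the cook ready to weigh out: press the tare button on the kitchen scale right down and let it come back up, then show which ingredients go in and in which order. With the fingers pointing down, hold the fingertips just above the middle of the lid of the shortest, widest jar, one to five centimetres over it, and stay there still for two seconds; then do the same over the tallest, thinnest jar. Do not touch, shift or lift any of the jars, the bowl or the other loose things standing about.

Things in the scene. Friction and masses are not known exactly. Their poses are not given: they have to be found in the camera images.
- scale: Flat white kitchen scale, 220 mm (its x, front to back) by 170 mm (its y) by 20 mm high, with a steel weighing plate to z = 24 mm on its far part and a control strip along its near edge (a black display on the left, the tare button on the right, seen from the robot). Fixed to the worktop, turned by up to 0.35 rad. Origin: centre of its underside; x away from the robot, z up.
- tare_top (a point): Centre of the top face of the tare button: a round grey push button 28 mm across in a round housing 44 mm across, the only button on the scale, at x = -80 mm, y = -40 mm in the scale's frame. Unpressed it is 42 mm above the worktop, 10 mm above the top of its housing (z = 32 mm); it moves down with the button. The nearest part of the bowl's rim is some 45 mm behind its centre.
- tare (a joint): How far the tare button is pressed, in m: 0 up, 0.006 fully down. A spring pushes it back; fully down takes 5 N.
- squat_jar: Straight-sided round storage jar, white ceramic with a dark wooden lid, the shortest and widest of the five: 84 mm across, 65 mm tall with lid. Origin: centre of its underside, z up. Loose. The five jars stand in any order, upright, on the worktop (z = 0), centres at least 90 mm apart.
- squat_jar_top (a point): Centre of the top of the squat jar's lid, 65 mm above the worktop.
- tall_jar: Straight-sided round storage jar, white ceramic with a dark wooden lid, the tallest and thinnest of the five: 46 mm across, 140 mm tall with lid. Origin: centre of its underside, z up. Loose.
- tall_jar_top (a point): Centre of the top of the tall jar's lid, 140 mm above the worktop.
- jar_a: Straight-sided round storage jar, white ceramic with a dark wooden lid, one of three alike of middle size: 60 mm across, 100 mm tall with lid. Not to be pointed at. Origin: centre of its underside, z up. Loose.
- jar_b: Straight-sided round storage jar, white ceramic with a dark wooden lid, one of three alike of middle size: 60 mm across, 100 mm tall with lid. Not to be pointed at. Origin: centre of its underside, z up. Loose.
- jar_c: Straight-sided round storage jar, white ceramic with a dark wooden lid, one of three alike of middle size: 60 mm across, 100 mm tall with lid. Not to be pointed at. Origin: centre of its underside, z up. Loose.
- bowl: Steel mixing bowl, 120 mm across the rim, 50 mm high, standing on the scale's weighing plate (rim 74 mm above the worktop). Origin: centre of its underside. Loose.
- mug: Blue mug, 76 mm across plus its handle, 85 mm high, beyond the jars. Origin: centre of its underside. Loose.
- ramekin: Small terracotta dish, 70 mm across, 38 mm high, beyond the jars. Origin: centre of its underside. Loose.
- spoon: Wooden spoon, 240 mm long, lying between the robot and the jars. Origin: on its underside; x along its length to the spoon end. Loose.
Not all that is in view belongs to the job. Leave any purple or yellow look-alike of the squat_jar alone.

How it is judged:
By the outcome, as a careful person would: the job done as asked, in the order asked, and still so for the second after the job is handed in, with the robot touching nothing.
It also fails if it takes over 56 s, if anything falls off the work surface, if the arm or the gripper's body presses on something with over 40 N, if the wrist force passes 120 N, or if a joint passes its speed limit or range.

## Working session

There is one attempt and no reset: what is moved stays moved. The work goes in short steps, each a Python script; the robot and the scene stay as the last script left them, time stands still between calls to the robot, and variables do not carry over. Pictures are saved under pics/ and viewed, at most 10 in all, crops included, and the job is handed in when it is done.

```bash
mkdir -p pics; python3 - <<'E'
from plant import bot
import cv2,numpy as np
for n in("top","side"):
    cv2.imwrite(f"pics/{n}0.png",bot.camera(n)[:,:,::-1]); print(n,bot.get_calibration(n))
c=bot.get_calibration("wrist");print(c)
s=bot.read_state();print(s["t"],s["tcp_pos"],s["eef_rot"],s["width"])
E
```

```text
top {'fx': 459.2425756366319, 'fy': 459.2425756366319, 'cx': 315.6821707079419, 'cy': 239.3544499528382, 'view': array([[ 1.68673611e-02, -9.99803731e-01,  1.03918990e-02,
        -3.34887608e+01],
       [ 9.86959468e-01,  1.83129088e-02,  1.59923876e-01,
        -5.56463077e+02],
       [-1.60082794e-01,  7.55888939e-03,  9.87074649e-01,
        -9.53457038e+02],
       [ 0.00000000e+00,  0.00000000e+00,  0.00000000e+00,
         1.00000000e+00]])}
side {'fx': 463.75547614297443, 'fy': 463.75547614297443, 'cx': 322.98450942712856, 'cy': 247.01087312942286, 'view': array([[ 8.70201334e-01, -4.92610429e-01,  9.19803166e-03,
        -5.14650724e+02],
       [ 2.35060168e-01,  4.31498592e-01,  8.70951022e-01,
        -2.19274951e+02],
       [-4.33008494e-01, -7.55740650e-01,  4.91283741e-01,
        -6.32306575e+02],
       [ 0.00000000e+00,  0.00000000e+00,  0.00000000e+00,
         1.00000000e+00]])}
{'fx': 395.47108007645096, 'fy': 395.47108007645096, 'cx': 318.5585369227211, 'cy': 247.73531804444158, 'T_tool_cam': array([[-6.59447096e-05,  9.60229323e-01,  2.79212539e-01,
         7.45499329e+01],
       [ 9.99999996e-01,  4.77525475e-05,  7.19570585e-05,
        -1.72664344e-01],
       [ 5.57621675e-05,  2.79212543e-01, -9.60229323e-01,
        -1.40752378e+02],
       [ 0.00000000e+00,  0.00000000e+00,  0.00000000e+00,
         1.00000000e+00]])}
0.1 [ 250.69089428 -626.27116448  244.49605669] [-1.89215716e-01  9.81935244e-01  7.35183259e-04 -2.19590320e-04] 87.67543376456713
```

View pics/top0.png

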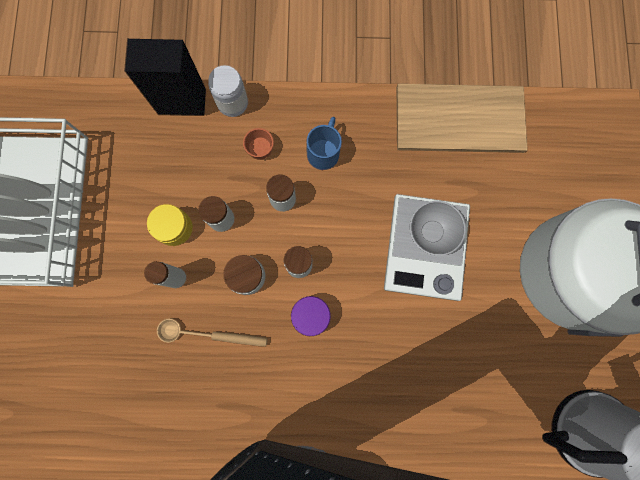

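View pics/side0.png

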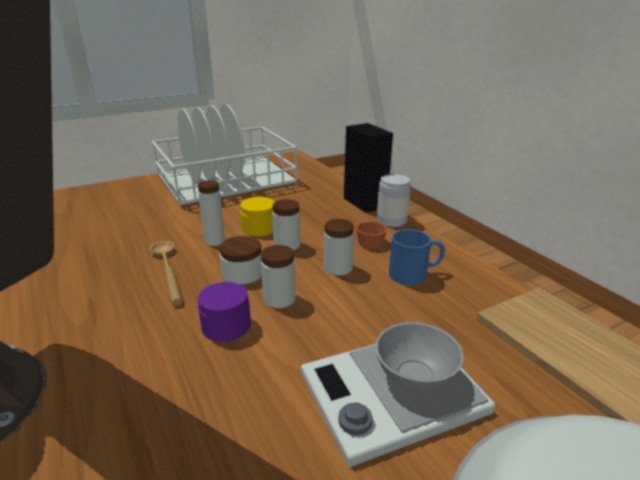

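Top view: the white jars with dark lids are at (245,274), which is the widest and so the squat jar; (157,272), the small lid with a long leaning body, so the tall jar; and the middle ones at (216,209), (281,189) and (298,261). The look-alikes are purple (311,316) and yellow (167,224). The tare button is at (443,283). In the side view: squat lid (240,248), tall lid (209,186), button (355,410). Next is one close crop of the chosen three in both views, plus triangulation.

```bash
cat > h.py <<'E'
import numpy as np,cv2
from plant import bot
def P(n):
    c=bot.get_calibration(n);V=np.diag([1,-1,-1,1.])@c["view"]
    return np.array([[c["fx"],0,c["cx"]],[0,c["fy"],c["cy"]],[0,0,1]])@V[:3]
def tri(a,b):
    X=cv2.triangulatePoints(P("top"),P("side"),np.array(a,float),np.array(b,float));return X[:3]/X[3]
def proj(n,X):
    x=P(n)@np.append(X,1);return x[:2]/x[2]
def onplane(n,uv,z):
    M=P(n);H=np.c_[M[:,0],M[:,1],M[:,2]*z+M[:,3]];x=np.linalg.solve(H,[*uv,1]);return x[:2]/x[2]
E
python3 - <<'E'
from h import *
T=cv2.imread("pics/top0.png");S=cv2.imread("pics/side0.png")
pts=dict(squat=((245,274),(240,248),65),tall=((157,272),(209,186),140),tare=((443,283),(355,410),42))
rows=[]
for k,(a,b,z) in pts.items():
    X=tri(a,b).ravel();print(k,X.round(1),onplane("top",a,z).round(1),onplane("side",b,z).round(1))
    rows.append(np.vstack([cv2.resize(I[p[1]-25:p[1]+25,p[0]-25:p[0]+25],(250,250),interpolation=cv2.INTER_CUBIC) for I,p in((T,a),(S,b))]))
cv2.imwrite("pics/crop1.png",np.hstack(rows))
E
```

```text
squat [476.7 124.9  59.2] [477.2 123.7] [472.5 115.2]
tall [472.6 285.8 131.9] [471.9 283. ] [467.3 265.8]
tare [ 467.6 -300.9   36.8] [ 467.3 -299.4] [ 464.8 -304.5]
```

View pics/crop1.png

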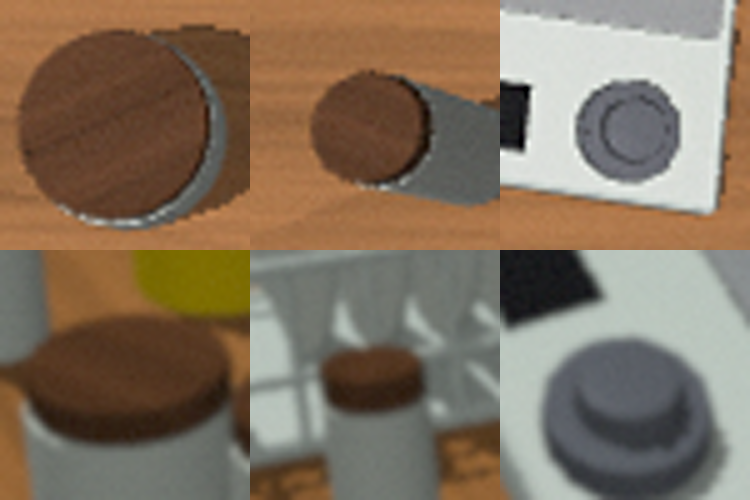

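The crops confirm the choice: a wide white jar with a dark lid, a thin tall one, and the grey round tare button. Next I refine the centres, get the scale's yaw, and check what stands near the arm.

```bash
python3 - <<'E'
from h import *
pts=dict(squat=((242.8,273.8),(240.4,245.2),65),tall=((154.8,272.6),(208.4,183.8),140),tare=((445.2,283.8),(356.4,412),42))
for k,(a,b,z) in pts.items():
    X=tri(a,b).ravel();print(k,X.round(1),onplane("top",a,z).round(1),onplane("side",b,z).round(1))
c=np.array([onplane("top",p,20) for p in((386,290),(462,300),(470,205),(396,196))]);print(c.round(),c.mean(0))
d=c[0]-c[1];print("yaw",np.arctan2(-d[0],d[1])); d=c[3]-c[0];print(np.arctan2(d[1],d[0]))
s=bot.read_state();print(proj("top",s["tcp_pos"]),proj("side",s["tcp_pos"]))
for p in((580,265),(560,440),(600,390),(520,270)):print(p,onplane("top",p,0).round(),onplane("top",p,150).round())
cv2.imwrite("pics/w0.png",bot.camera("wrist")[:,:,::-1])
E
```

```text
squat [478.  128.6  63.1] [477.6 128.4] [477.1 125.2]
tall [471.8 288.4 136. ] [470.6 287.2] [470.  278.3]
tare [ 466.2 -305.3   38.3] [ 465.7 -304.1] [ 464.6 -308. ]
[[ 451. -180.]
 [ 432. -346.]
 [ 646. -372.]
 [ 664. -204.]] [ 548.52701364 -275.64333359]
yaw -0.11302820805934076
-0.11396395198375549
[679.33891521 410.07770975] [367.82885013 931.55685238]
(580, 265) [ 517. -624.] [ 499. -535.]
(560, 440) [ 140. -553.] [ 178. -475.]
(600, 390) [ 244. -647.] [ 267. -555.]
(520, 270) [ 503. -487.] [ 487. -418.]
```

View pics/w0.png

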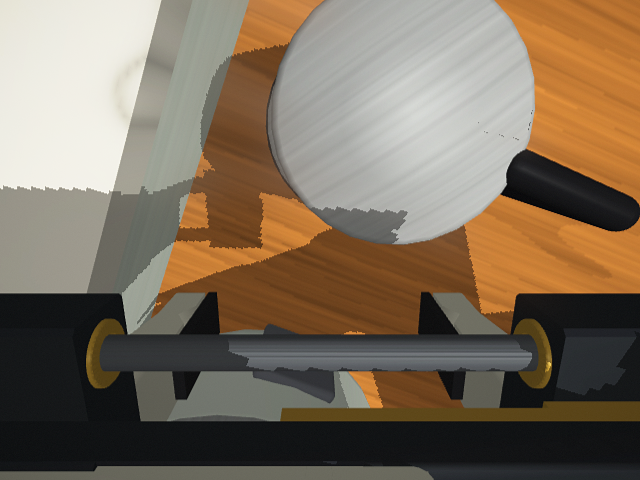

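The wrist view shows pots beside the gripper (a pan at (400,110) and a pot lid with a handle near (290,370)). I'll lift straight up, pull in, swing over to the scale, close the fingers, and check with the wrist camera.

```bash
cat >> h.py <<'E'
from scipy.spatial.transform import Rotation as Ro
def down(yaw):  # tool z down, tool x at world angle yaw+pi (camera towards the robot)
    x=-np.array([np.cos(yaw),np.sin(yaw),0]);z=np.array([0,0,-1.]);return Ro.from_matrix(np.c_[x,np.cross(z,x),z]).as_quat()
def Pw():
    s=bot.read_state();c=bot.get_calibration("wrist")
    T=np.eye(4);T[:3,:3]=Ro.from_quat(s["eef_rot"]).as_matrix();T[:3,3]=s["tcp_pos"]
    V=np.diag([1,-1,-1,1.])@np.linalg.inv(T@c["T_tool_cam"])
    return np.array([[c["fx"],0,c["cx"]],[0,c["fy"],c["cy"]],[0,0,1]])@V[:3]
E
python3 - <<'E'
from h import *
b=[466,-305.]
q=down(-.113)
p=bot.read_state()["tcp_pos"]
bot.line_to([p[0],p[1],390],velocity=150)
bot.line_to([230,-500,390],velocity=150)
bot.move_ptp([*b,330],q)
bot.move_gripper(0,10)
bot.line_to([*b,190],velocity=120)
bot.pause(.3)
M=Pw();I=bot.camera("wrist")[:,:,::-1].copy();np.save("M1.npy",M)
cv2.imwrite("pics/w1.png",I)
x=M@[*b,42,1];print(x[:2]/x[2]);s=bot.read_state();print(s["t"],s["tcp_pos"],s["joint_pos"],s["width"],s["contact_force"])
E
```

```text
[318.27305449 235.37725052]
6.55 [ 466.07793682 -305.00871136  190.26299892] [-2.27950156e-01  2.08975980e-01 -3.29643425e-01 -2.01059932e-05
 -1.03167543e+00 -1.45581871e+00] 0.24759629107260134 [ 0.69538409  0.25077344 -0.0956286 ]
```

View pics/w1.png

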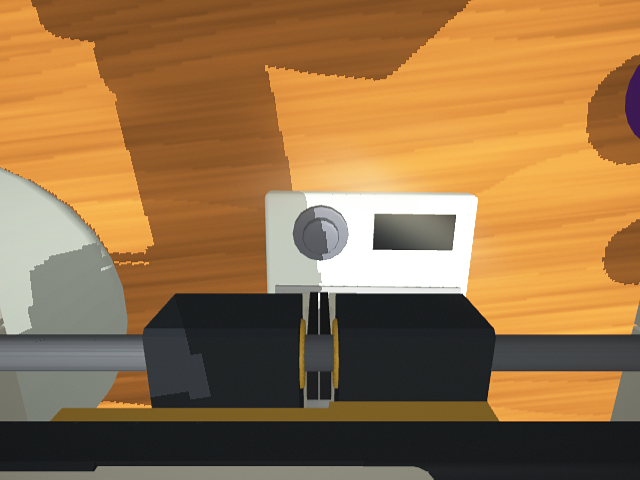

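The button's face is at (320,235), against a prediction of (318,235), so the position is good to about 1 mm. I'll press in small steps while watching the force, then release.

```bash
python3 - <<'E'
from h import *
b=[466,-305.5]
bot.line_to([*b,75],velocity=100); bot.pause(.2)
f0=bot.read_state()["contact_force"][2];z=63.
bot.line_to([*b,z],velocity=40)
while z>50:
    z-=1; bot.line_to([*b,z],velocity=20); bot.pause(.1)
    s=bot.read_state();f=s["contact_force"][2]-f0;print(z,s["tcp_pos"][2].round(1),round(f,1))
    if f>12:break
bot.pause(.3);s=bot.read_state();print(s["tcp_pos"],s["contact_force"][2]-f0)
bot.line_to([*b,75],velocity=50)
bot.pause(.2);s=bot.read_state();print(s["t"],s["contact_force"]-[0,0,f0])
E
```

```text
62.0 62.1 1.5
61.0 61.1 1.2
60.0 60.1 2.6
59.0 59.1 3.4
58.0 58.1 3.4
57.0 57.1 3.8
56.0 56.1 4.3
55.0 55.1 5.3
54.0 54.9 13.5
[ 466.21031494 -305.58998748   54.95064766] 14.195194663824001
12.7167 [0.70371072 0.10355627 0.24023767]
```

The button bottomed out (5 N spring, then a sharp stop at 14 N) and was released. Next I move over the squat jar and check both jars with the wrist camera.

```bash
python3 - <<'E'
from h import *
q=down(0.)
bot.line_to([466,-305.5,270],velocity=200)
bot.move_ptp([477.7,128,270],q); bot.pause(.3)
M=Pw();np.save("M2.npy",M);I=bot.camera("wrist")[:,:,::-1].copy();cv2.imwrite("pics/w2.png",I)
for X in((477.7,128,65),(471,288,140)):
    x=M@[*X,1];print(x[:2]/x[2])
s=bot.read_state();print(s["t"],s["tcp_pos"])
E
```

```text
[318.97613207 219.56691336]
[546.02046861 232.4053934 ]
15.7833 [477.84335013 127.57650834 269.98303186]
```

View pics/w2.png

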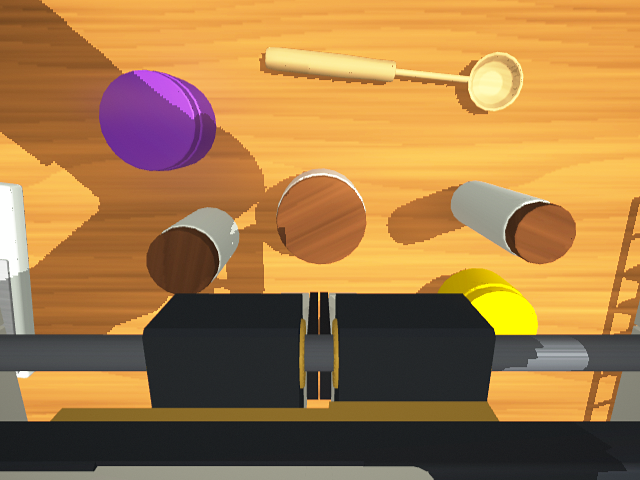

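The squat lid is centred at (322,221), predicted (319,220). The tall lid is at (541,233), predicted (546,232). That means small corrections of about 2 mm. Now both hovers, then hand in after a check that nothing is touched.

```bash
python3 - <<'E'
from h import *
q=down(0.)
def hover(x,y,z):
    bot.line_to([x,y,270],velocity=150)
    bot.line_to([x,y,z],velocity=90); bot.pause(2.8)
    s=bot.read_state();print(s["t"],s["tcp_pos"],abs(s["qvel"]).max(),s["contact_force"])
hover(478,130,65+28+19)
bot.line_to([478,130,270],velocity=150)
hover(471,286.5,140+28+19)
bot.line_to([471,286.5,270],velocity=120); bot.pause(.3)
cv2.imwrite("pics/top2.png",bot.camera("top")[:,:,::-1])
print(bot.read_state()["t"])
E
```

```text
20.7417 [478.00564458 130.00561643 112.00822988] 0.0021065922595573075 [ 0.74815071  0.3212036  -0.05101822]
27.0083 [470.98757208 286.48925704 186.98429106] 0.0011996700419569667 [-0.75991707  0.65134203 -0.75063963]
28.2
```

View pics/top2.png

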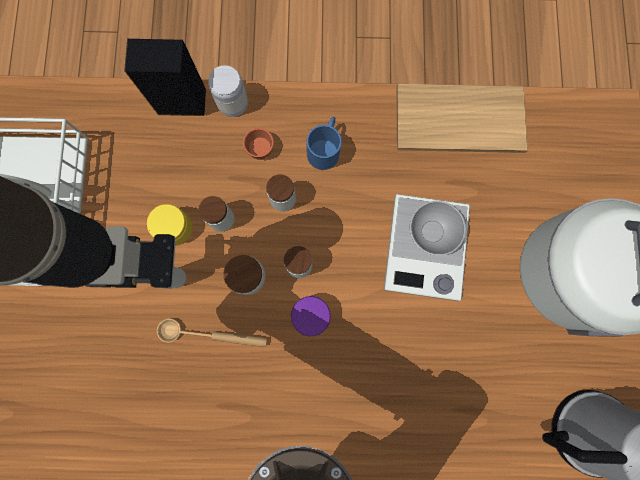

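Nothing has moved: the jars are still at (216,209), (281,189), (298,261) and (245,274), the bowl and scale are as before, and the arm is clear over the tall jar. Handing in.

```bash
python3 -c "
from plant import bot
print(bot.close_job())"
```

```text
the job is handed in; nothing more can be done
None
```

I pressed the tare button fully down and released it, then held the fingertips still about 28 mm above the squat jar's lid and then the tall jar's, each for over two seconds, and handed the job in at about 28 s; nothing looked moved in the last top view (the raised arm hid the tall jar's lid).

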